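# Close the glue pot: seat the sealing disk, then screw the ring over it

## Task

Close the steel glue pot on the cobbler's bench: first seat the loose black sealing disk (the one with the knob) flat in the recess of the pot's mouth and let go of it, then put the metal ring over it, knob through the hole, and screw it down clockwise to the end of its thread, so that it is firmly tight on the disk. Find the start of the thread by feel, pressing and turning gently so that nothing is forced or cross-threaded, and leave the other things on the bench where they are.

Things in the scene. Friction and masses are not known exactly. Their poses are not given: they have to be found in the camera images.
- pot: Round steel glue pot, 72 mm across, screwed to the bench on a square wooden plinth 96 mm wide and 10 mm high; it does not move. Origin under its centre on the bench, z up. A narrower threaded neck, 42 mm across (49 mm over the thread), rises from 54 mm to the rim at 88 mm above the bench.
- pot_thread (a point): Point on the neck's axis, 8 mm below the rim, in mid thread. The thread has four equal starts 90 degrees apart, each a gap about 26 degrees wide between the sloping thread ends. The angle at which the gaps lie differs each time and has nothing to do with the measured yaw. It tightens clockwise seen from above, 1 mm down in 10 degrees.
- pot_mouth (a point): Centre of the pot's mouth at the height of the rim (88 mm above the bench). The mouth has a round recess 37 mm across and 3 mm deep, the disk's seat; inside it is a hole 26 mm across.
- disk_knob (a point): The sealing disk: a black plastic plate 34.6 mm across and 5 mm thick with a round knob, 16 mm across and 20 mm high, upright in its middle (25 mm in all, about 50 g). This point lies on its axis at mid knob, 15 mm above the underside; z is its axis, knob up. Seated, it is 12 mm above the rim (point), and the plate's top stands 2 mm above the rim.
- ring_mid (a point): The screw ring: steel, 58.5 mm across, 22 mm high, about 150 g, inside width 50.6 mm, open below, with a 3 mm flange on top that leaves a hole 26 mm across. This point lies on its axis 11 mm above its lower edge, z up. With the pins lying on top of the thread it is 1 mm below to 5 mm above the rim, by angle; in the gaps 2.5 mm below; screwed tight on the disk 6 mm below the rim.
- ring_pins (a point): Point on the ring's axis 8 mm above its lower edge, where four 3.6 mm pins stick inwards (43.6 mm across tips), 90 degrees apart, one along x. Turned clockwise the pins ride down the thread's top, drop into the gaps, pass under the thread and pull the ring down: 55 to 145 degrees in all, maybe several grasps. It turns easily until the flange is firm on the disk and the thread comes to its end stop.
- last: Green shoe last, 240 mm long, 120 mm tall, lying sole down; bystander. Origin under its middle.
- hammer: Hand hammer with a wooden handle lying on the bench; bystander. Origin under its middle.
- brush: Glue brush lying on the bench; bystander. Origin under its middle.
- awl: Awl, 150 mm long, lying on the bench; bystander. Origin under its middle.
- tack_tray: Open white tray 90 x 140 x 35 mm with a few tacks; bystander. Origin under its centre.
- wax_tin: Flat closed round tin, 60 mm across and 18 mm high, no hole; bystander. Origin under its centre.
- heel_disc: Plain flat rubber disc, 48 mm across and 7 mm thick, without a knob; bystander. Origin under its centre.
- mug: White mug, 80 mm across, 90 mm tall; bystander. Origin under its centre.
Mind the look-alikes: they are no part of the job. Leave any blue, orange or turquoise look-alike of the part that bears ring_mid alone.

How it is judged:
On the way, in this order (a step that is already met when the one before it is completed fails the run):
1. the disk sits flat in the recess of the mouth and is let go, with the ring still away from the pot (horizontal distance between disk_knob and pot_mouth below 0.003 m and z of disk_knob in the frame of pot_mouth below 0.013 m and angle between disk_knob's own z axis and vertical below 0.06 rad and contact force between disk and the fingers below 0.05 N and horizontal distance between ring_mid and pot_mouth above 0.06 m), for 0.2 s.
2. the ring is screwed down over the disk until it presses on it (horizontal distance between ring_mid and pot_mouth below 0.003 m and z of ring_mid in the frame of pot_mouth below -0.005 m and contact force between ring and disk above 4 N), for 0.1 s.
At the end, for the whole second after the job is handed in: Disk flat in the recess (within 3 mm of centre, knob point under 13 mm above the rim, tilt under 0.06 rad); ring level (0.05 rad), centred (3 mm), its mid point over 5 mm below the rim, and tight: pressing on the disk with over 4 N untouched. Both at rest (all of step 2 and horizontal distance between disk_knob and pot_mouth below 0.003 m and z of disk_knob in the frame of pot_mouth below 0.013 m and angle between disk_knob's own z axis and vertical below 0.06 rad and angle between ring_mid's own z axis and vertical below 0.05 rad and linear speed of each of ring, disk below 0.01 m/s).
It fails at once if the disk is pushed into the pot with more than 45 N before the ring is on (contact force between disk and pot above 45 N and horizontal distance between ring_mid and pot_mouth above 0.03 m).
It fails at once if the ring is forced on the thread with more than 45 N before it is screwed home (contact force between ring and pot above 45 N and z of ring_mid in the frame of pot_mouth above -0.005 m).
It fails at once if the disk is clamped or crushed with more than 60 N (contact force between disk and pot above 60 N).
It fails at once if another thing on the bench is moved by more than 30 mm (distance of any of last, hammer, brush, awl, tack_tray, wax_tin, heel_disc, mug from where it was at the start of the episode above 0.03 m).
It also fails if it takes over 72 s, if anything falls off the work surface, if the arm or the gripper's body presses on something with over 40 N, if the wrist force passes 120 N, or if a joint passes its speed limit or range.

## Robot

A 6-joint arm with a two-finger parallel gripper is mounted at the origin on the work surface. World frame = base frame: x ahead of the robot, y to its left, z up, the work surface at z = 0. Lengths are in m, angles in rad, forces in N, time in s.
With the tool pointing down it reaches from about 0.325 to 0.85 m from the base axis. Payload 15.5 kg.
Tool frame: the origin (TCP) lies at the very end of the fingers, on their centre line; the grasp point (between the pads) lies 19 mm behind it (tcp_to_grasp is the distance from the TCP to the grasp point, in m); z points along the fingers, y is the direction in which the jaws open and shut (so a half turn about z gives the same grasp; the last joint's range is limited). The gripper opens to 91 mm and grips with 3 to 60 N. Pads are 32 mm wide; open, the fingers measure 118 mm over their backs; the gripper's body (76 mm by 178 mm) begins 60 mm behind the grasp point.
Start: joints at [-0.096, 0.494, 1.345, -0, 1.302, -0.096], TCP at [0.625, 0, 0.214] pointing down, gripper open.
Joint ranges: [-2.91, 2.91], [-0.82, 2.16], [0.22, 2.67], [-1.22, 4.37], [0.12, 2.79], [-3.08, 3.08]. Speed limits (rad/s): [1.89, 1.89, 2.57, 3.01, 3.01, 3.01].

## Interface

Orientations are given as [roll, pitch, yaw] about the fixed x, y, z axes, in that order (R = Rz(yaw) Ry(pitch) Rx(roll)).
In Python, from bench import * gives the robot as it stands.
- The arm moves only by the tool step_arm, never from a script. Its argument "deltas" is one flat list of numbers, 7 for each row, row after row: the shift along the tool's x, y, z in cm, then the turn, a rotation vector about the tool's x, y, z in degrees, then the finger opening in cm, from 0 to 9.12. A call has 1 to 8 rows; each row shifts and turns the pose as measured when the row begins, along the tool's axes as they then stand; what a row does not reach is not made up. A row lasts 1/10 s, in which the tool goes at most 50 mm and 8.59 degrees, less where a joint would pass 70% of its speed; a pose out of reach is approached as far as the arm can. A call with a gripper value outside its range is refused whole. The fingers move at their own pace and stop on an object; "force" is the grip in N (left out, the last holds). Time passes only in rows, so rows that do not move let the fingers close. It gives the time, the measured TCP pose, the force and the opening at its end, in the units of the state.
- get_state(): the state, without advancing time (a new reading comes with each control period).
- grab_frame(name): name is "scene" or "side" or "wrist"; returns a dict with "frame" (480x640x3 uint8, red, green, blue), "range_z" (480x640 float32, m along the optical axis (not along the pixel's ray), 0 where there is no reading), "mtx" (3x3 intrinsics, pixels), "extrinsics" (4x4, takes a point from world to camera coordinates). Camera axes: x right, y up, looking along -z (the intrinsics and any distortion apply to the point x, -y, -z); pixel columns grow to the right and rows downward; lengths in m; the calibration is good to about 2 mm. A picture is of the moment at which its call begins.
- hand_in(): hands the job in, once; it reports no verdict.
The state is a dict: "clock": time; "q": joint angles; "qd": joint speeds; "joint_efforts": joint torques, N m; "tcp_pos": TCP position; "orientation": TCP orientation; "wrist_force": force on the tool from outside, world axes, zero at the start; "ft_torque": the same for the moment, N m; "grip_width": opening from 0.0 (shut) to 1.0 (fully open).
Only numpy, scipy, OpenCV 4.12 (cv2) and the standard library are available. Lean on these libraries where they do the work, as an engineer would, in place of code of your own. Each camera call takes 0.05 s, during which the arm holds its last target. There are 200 camera calls.

## Working session

There is one attempt and no reset: what is moved stays moved. The work goes in short steps, Python scripts to look and compute and a tool call to move; the robot and the scene stay as the last step left them, time stands still between calls to the robot, and variables do not carry over. Pictures are saved under pics/ and viewed, about 8 in all and at most 12, crops included, and the job is handed in when it is done.

Besides the shell and the picture viewer there is one more tool, called after "Request:" in YAML: its name, and indented under it one key for each argument. step_arm: Moves the arm, as the interface text tells. Its arguments: {"type":"object","properties":{"deltas":{"type":"array","items":{"type":"number"}},"force":{"type":"number"}},"required":["deltas"]}

```bash
mkdir -p pics; ls
cat > h.py <<'E'
import numpy as np, cv2
from bench import *
def grab(n,tag):
    f=grab_frame(n); np.savez(f'pics/{tag}.npz',**{k:np.asarray(v) for k,v in f.items()})
    cv2.imwrite(f'pics/{tag}.png',f['frame'][:,:,::-1]); return f
def cloud(f):
    z=f['range_z'];K=f['mtx'];h,w=z.shape
    u,v=np.meshgrid(np.arange(w),np.arange(h))
    P=np.stack([(u-K[0,2])/K[0,0]*z,-(v-K[1,2])/K[1,1]*z,-z],-1)
    E=np.linalg.inv(f['extrinsics']); return P@E[:3,:3].T+E[:3,3]
E
python3 - <<'E'
from h import *
print(get_state())
for n in ('scene','side','wrist'):
    f=grab(n,n+'0'); print(n,f['mtx'].tolist(),np.linalg.inv(f['extrinsics'])[:3,3],[k for k in f])
a=cv2.imread('pics/scene0.png');cv2.imwrite('pics/s0b.png',cv2.resize(a,(800,600)))
E
```

```text
pics
{'clock': 0.0, 'q': array([-9.54780652e-02,  4.94199654e-01,  1.34613210e+00, -6.68378277e-06,
        1.30249273e+00, -9.55042380e-02]), 'qd': array([ 0.00098894,  0.00015064, -0.00052042,  0.00078986, -0.00017592,
        0.00017867]), 'joint_efforts': array([-1.07322368e-03, -8.78814626e+01, -3.81857479e+01,  7.05250050e-02,
        5.33505273e-02, -1.50444166e-04]), 'tcp_pos': array([6.24620084e-01, 5.10110437e-05, 2.13327695e-01]), 'orientation': array([-3.14036582e+00, -1.11053494e-04,  1.57082421e+00]), 'wrist_force': array([0.09173829, 0.33401342, 0.51412267]), 'ft_torque': array([-0.00239635, -0.00541073,  0.00420013]), 'grip_width': 0.9985598649801669}
scene [[587.9685230824332, 0.0, 322.74166205556236], [0.0, 587.9685230824332, 240.7239674309721], [0.0, 0.0, 1.0]] [ 1.05618033 -0.63457458  1.12017513] ['frame', 'range_z', 'mtx', 'extrinsics']
side [[551.3872048655904, 0.0, 316.2506329113854], [0.0, 551.3872048655904, 236.70740397784712], [0.0, 0.0, 1.0]] [0.40771095 0.73479303 0.92984333] ['frame', 'range_z', 'mtx', 'extrinsics']
wrist [[418.619678905258, 0.0, 315.8288089451975], [0.0, 418.619678905258, 236.77738753428432], [0.0, 0.0, 1.0]] [0.62615199 0.06983532 0.38451516] ['frame', 'range_z', 'mtx', 'extrinsics']
```

View pics/s0b.png

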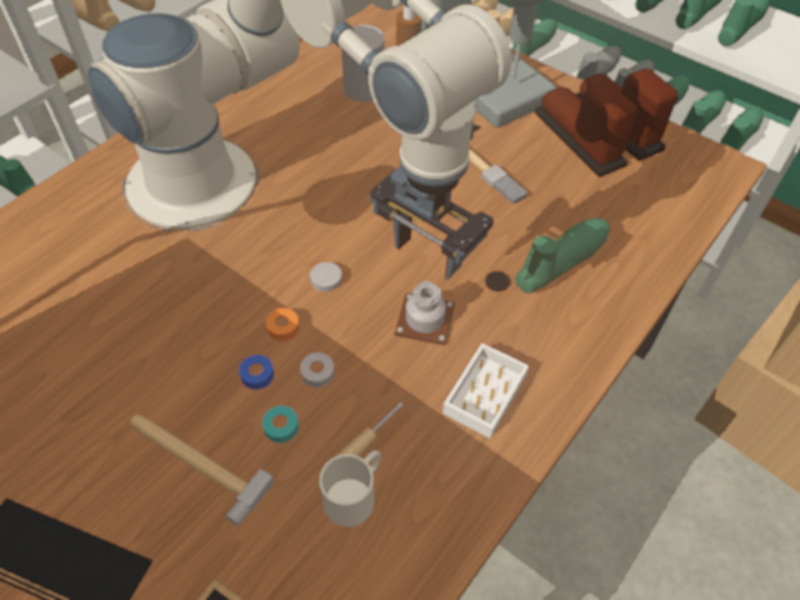

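View pics/side0.png

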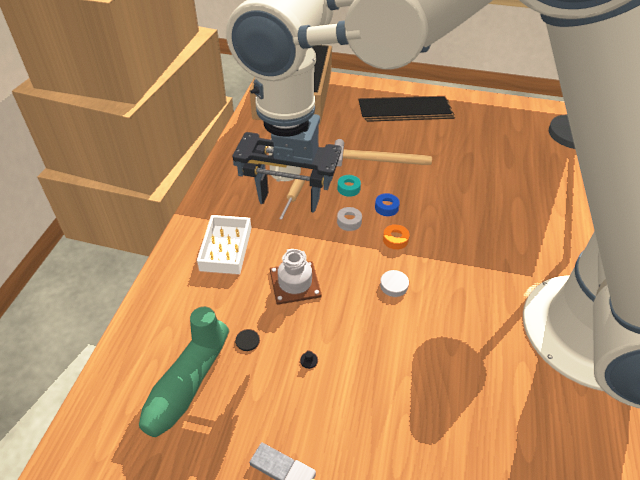

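Side view: pot near (294,262), knobbed disk at (309,360), grey steel ring at (349,218), the plain heel disc at (247,340), and coloured look-alike rings right of the grey one. The scene view shows the grey ring at 800-px (317,369) and the pot at (426,300).

Run:
```python
from h import *
def ld(t): return dict(np.load(f'pics/{t}.npz'))
def circ(p):
    A=np.c_[2*p,np.ones(len(p))];s=np.linalg.lstsq(A,(p**2).sum(1),rcond=None)[0];return s[:2],np.sqrt(s[2]+s[:2]@s[:2])
f=ld('side0');C=cloud(f);
g=ld('scene0');D=cloud(g)
for n,(u,v) in dict(pot=(294,262),disk=(309,360),ring=(349,218),heel=(247,340)).items():
    print(n,[C[v+dv,u+du].round(4).tolist() for du,dv in((0,0),(0,-8),(10,0),(0,8))])
def near(P,c,r): return P[(np.hypot(*(P[...,:2]-c).transpose(2,0,1))<r)]
for nm,P in(('side',C),('scene',D)):
    for n,(u,v),zs,r in (('pot',(294,262),(.082,.094),.045),('potshoulder',(294,262),(.03,.05),.06),('ring',(349,218),(.018,.026),.05),('knob',(309,360),(.022,.029),.03),('plate',(309,360),(.003,.008),.03)):
        c=C[v,u,:2]; q=near(P,c,r); q=q[(q[:,2]>zs[0])&(q[:,2]<zs[1])]
        if len(q)<6: print(nm,n,len(q));continue
        (cc,R),a=cv2.minEnclosingCircle((q[:,:2]*1000).astype(np.float32)),0
        print(nm,n,len(q),'bbox',q.min(0).round(4),q.max(0).round(4),'enc',np.round(cc,1),round(R,1),'z',np.median(q[:,2]).round(4))
```

```text
pot [[0.6092, 0.0374, 0.0854], [0.6162, 0.0113, 0.0792], [0.59, 0.0312, 0.0837], [0.6072, 0.0462, 0.0711]]
disk [[0.5369, 0.2068, 0.0137], [0.5389, 0.1987, 0.0282], [0.52, 0.1956, 0.002], [0.5346, 0.2162, 0.0011]]
ring [[0.5365, -0.1949, 0.0034], [0.5389, -0.2021, 0.0226], [0.5106, -0.1773, 0.0265], [0.5293, -0.1532, 0.0192]]
heel [[0.6651, 0.1899, 0.0101], [0.6722, 0.1695, 0.0053], [0.6471, 0.1833, 0.0066], [0.6599, 0.2063, 0.0087]]
side pot 259 bbox [0.5882 0.004  0.082 ] [0.6367 0.0512 0.0921] enc [611.9  26.4] 25.2 z 0.0862
side potshoulder 343 bbox [0.5764 0.0012 0.03  ] [0.6474 0.0629 0.05  ] enc [611.5  27.6] 35.9 z 0.0446
side ring 297 bbox [ 0.5058 -0.2158  0.018 ] [ 0.5628 -0.1532  0.026 ] enc [ 536.1 -184.3] 31.8 z 0.0221
side knob 54 bbox [0.5323 0.1921 0.0221] [0.5459 0.2093 0.0282] enc [539.4 200.5] 8.9 z 0.025
side plate 157 bbox [0.5091 0.1823 0.003 ] [0.5645 0.2354 0.0079] enc [536.3 207.7] 28.9 z 0.0051
scene pot 245 bbox [0.5861 0.001  0.0821] [0.6372 0.0515 0.0939] enc [611.6  27. ] 26.7 z 0.0875
scene potshoulder 249 bbox [ 0.5762 -0.012   0.0301] [0.6477 0.0593 0.05  ] enc [613.1  23. ] 37.2 z 0.045
scene ring 368 bbox [ 0.5038 -0.2131  0.018 ] [ 0.5625 -0.1555  0.0259] enc [ 534.9 -183.9] 31.4 z 0.0232
scene knob 5
scene plate 21 bbox [0.5074 0.1796 0.0031] [0.5315 0.2215 0.008 ] enc [521.5 199.6] 22.2 z 0.0044
```

Request:
step_arm:
  deltas: [4,-1.7,1,0,0,0,9,4,-1.7,1,0,0,0,9,4,-1.7,1,0,0,0,9,4,-1.7,1,0,0,0,9,4,-1.8,1,0,0,0,9,0,0,0,0,0,0,9]
  force: 15

```text
clock: 0.75
tcp_pos: [0.536, 0.2051, 0.1605]
orientation: [-3.141, 0.001, 1.567]
wrist_force: [0.4, 0.1, -0.7]
grip_width: 0.988
```

Run:
```python
from h import *
s=get_state();print(s['clock'],s['tcp_pos'],s['orientation'],s['wrist_force'])
f=grab('wrist','w1')
K=f['mtx'];E=f['extrinsics']
def proj(p):
    c=E[:3,:3]@p+E[:3,3]; return K[0,0]*c[0]/-c[2]+K[0,2],K[1,1]*-c[1]/-c[2]+K[1,2]
print(proj(np.array([.5385,.2005,.025])),proj(np.array([.5385,.2005,.005])))
C=cloud(f);g=f['frame'].sum(2)
for zs in((.02,.03),(.003,.008)):
    m=(np.hypot(C[...,0]-.5385,C[...,1]-.2005)<.022)&(C[...,2]>zs[0])&(C[...,2]<zs[1])&(g<200)
    q=C[m];print(len(q),cv2.minEnclosingCircle((q[:,:2]*1000).astype(np.float32)),q.mean(0))
```

```text
0.75 [0.53602636 0.20510113 0.16046062] [-3.14061349e+00  7.02245790e-04  1.56654247e+00] [ 0.39741299  0.05011603 -0.6576685 ]
(np.float64(317.3514657035719), np.float64(229.32959033344554)) (np.float64(317.28033058735156), np.float64(223.41909964460714))
348 ((538.88525390625, 199.2153778076172), 8.067952156066895) [0.53883641 0.19989916 0.02511133]
925 ((538.8392944335938, 199.4176483154297), 17.01470947265625) [0.53929485 0.20153508 0.00540323]
```

View pics/w1.png

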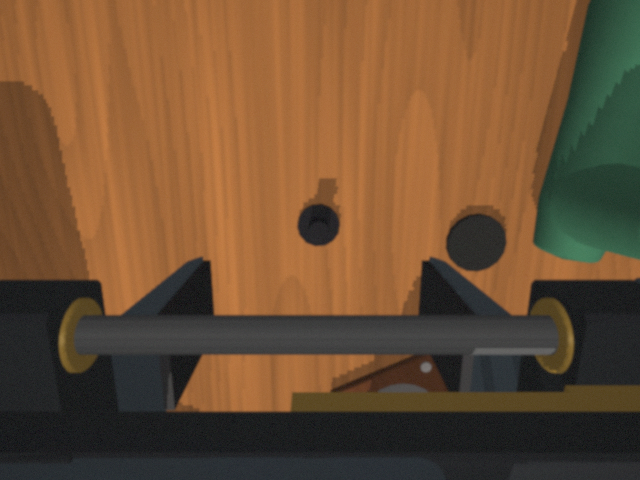

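The wrist picture shows the knobbed disk at (318,225) between the fingers' planes, the heel disc at (476,242) and the last at top right. The grasp is clear of both.

Request:
step_arm:
  deltas: [-0.6,0.3,4,0,0,0,5,0,0,4,0,0,0,5,0,0,4,0,0,0,5,0,0,0,0,0,0,5]

```text
clock: 1.2
tcp_pos: [0.5445, 0.1957, 0.0398]
orientation: [3.135, 0.0, 1.566]
wrist_force: [0.6, -0.2, -0.5]
grip_width: 0.672
```

Request:
step_arm:
  deltas: [0,0,0,0,0,0,5,0,0,0,0,0,0,5]

```text
clock: 1.4
tcp_pos: [0.5459, 0.1948, 0.0419]
orientation: [3.134, 0.0, 1.565]
wrist_force: [-0.7, -0.3, 0.5]
grip_width: 0.551
```

Request:
step_arm:
  deltas: [0.45,-0.7,1,0.4,0,-0.3,5,0,0,0,0,0,0,5,0,0,0,0,0,0,5]

```text
clock: 1.7
tcp_pos: [0.5409, 0.2001, 0.0352]
orientation: [3.135, -0.001, 1.57]
wrist_force: [-0.4, -0.5, -0.4]
grip_width: 0.548
```

Request:
step_arm:
  deltas: [-0.08,-0.2,1,0.4,0,0,5,0,-0.1,1,0,0,0,5,0,0,0,0,0,0,5,0,0,0,0,0,0,5]

```text
clock: 2.1
tcp_pos: [0.5379, 0.1995, 0.0139]
orientation: [-3.141, -0.001, 1.571]
wrist_force: [0.0, -0.6, 0.7]
grip_width: 0.55
```

Request:
step_arm:
  deltas: [0,0.1,0.6,0,0,0,5,0,0,0,0,0,0,3,0,0,0,0,0,0,1,0,0,0,0,0,0,1,0,0,0,0,0,0,1,0,0,0,0,0,0,1]

```text
clock: 2.7
tcp_pos: [0.5392, 0.1995, 0.0076]
orientation: [-3.141, -0.001, 1.571]
wrist_force: [0.5, 0.3, -0.5]
grip_width: 0.171
```

Request:
step_arm:
  deltas: [0,0,-3,0,0,0,1,0,0,-5,0,0,0,1,0,0,-5,0,0,0,1,0,0,-1,0,0,0,1,0,0,0,0,0,0,1]

```text
clock: 3.2
tcp_pos: [0.5385, 0.1991, 0.1518]
orientation: [-3.139, -0.001, 1.571]
wrist_force: [0.2, -0.5, -0.5]
grip_width: 0.17
```

Run:
```python
from h import *
f=dict(np.load('pics/wrist0.npz'));C=cloud(f);K=f['mtx'];E=f['extrinsics']
def proj(p):
    c=E[:3,:3]@p+E[:3,3]; return K[0,0]*c[0]/-c[2]+K[0,2],K[1,1]*-c[1]/-c[2]+K[1,2]
print(proj(np.array([.6117,.0268,.088])))
for zs,r in(((.084,.092),.03),((.083,.0865),.03),((.0865,.092),.03),((.05,.056),.045),((.008,.013),.08)):
    d=np.hypot(C[...,0]-.6117,C[...,1]-.0268)
    m=(d<r)&(C[...,2]>zs[0])&(C[...,2]<zs[1]); q=C[m]
    if len(q)>5: print(zs,len(q),cv2.minEnclosingCircle((q[:,:2]*1000).astype(np.float32)),q.mean(0))
u,v=map(int,proj(np.array([.6117,.0268,.088])))
a=cv2.imread('pics/wrist0.png')[v-100:v+100,max(u-130,0):u+130];print(u,v,a.shape)
cv2.imwrite('pics/w0c.png',cv2.resize(a,None,fx=3,fy=3,interpolation=cv2.INTER_CUBIC))
```

```text
(np.float64(295.75939128587316), np.float64(189.9508702295116))
(0.084, 0.092) 2161 ((612.2785034179688, 23.90285301208496), 24.56328010559082) [0.61201074 0.02415018 0.08650191]
(0.083, 0.0865) 1366 ((612.2361450195312, 23.87665557861328), 24.583843231201172) [0.61202338 0.02465578 0.08515599]
(0.0865, 0.092) 927 ((612.1450805664062, 23.987104415893555), 24.32223129272461) [0.61214188 0.02386791 0.08806626]
(0.05, 0.056) 1644 ((611.8338623046875, 24.218841552734375), 31.880163192749023) [0.61432535 0.03193583 0.05282974]
(0.008, 0.013) 5313 ((612.14892578125, 23.82844352722168), 66.86071014404297) [0.61362145 0.0312387  0.01035145]
295 189 (200, 260, 3)
```

View pics/w0c.png

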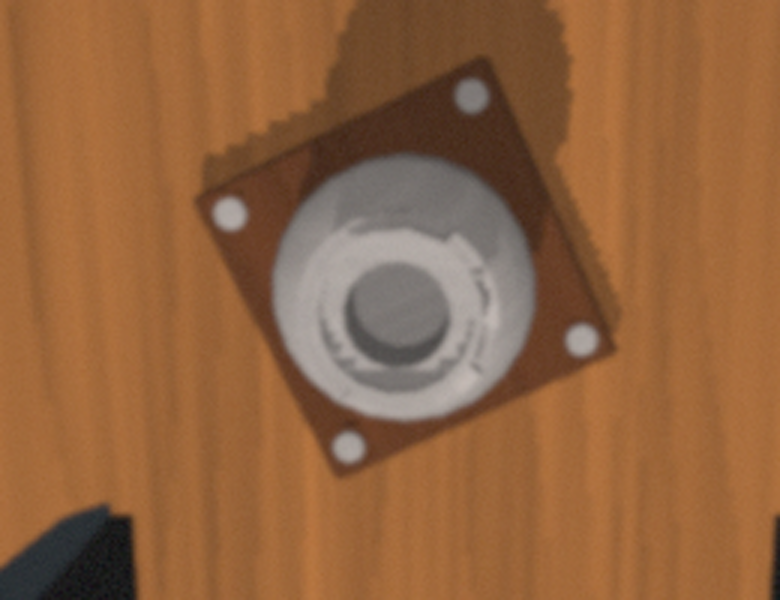

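Request:
step_arm:
  deltas: [-3.5,1.5,0,0,0,0,1,-3.5,1.5,0,0,0,0,1,-3.5,1.5,0,0,0,0,1,-3.5,1.5,0,0,0,0,1,-2,0.7,0,0,0,0,1,-0.5,0.2,0,0,0,0,1,0,0,0,0,0,0,1,0,0,0,0,0,0,1]

```text
clock: 4.0
tcp_pos: [0.605, 0.0295, 0.1398]
orientation: [-3.126, -0.002, 1.573]
wrist_force: [0.1, 1.4, -0.8]
grip_width: 0.168
```

Request:
step_arm:
  deltas: [-0.55,0.7,1,-0.9,0,0,1,0,0,0.6,0,0,0,1,0,0,0,0,0,0,1]

```text
clock: 4.3
tcp_pos: [0.6103, 0.0275, 0.1223]
orientation: [-3.14, -0.002, 1.576]
wrist_force: [0.3, 0.5, -0.7]
grip_width: 0.166
```

Run:
```python
from h import *
s=get_state();t=s['tcp_pos'];print(t,s['orientation'])
f=grab('wrist','w2');C=cloud(f)
d=np.hypot(C[...,0]-.6122,C[...,1]-.0239);g=f['frame'].sum(2)
for zs,r in(((.050,.056),.045),((.008,.013),.08),((.035,.05),.045),((t[2]-.008,t[2]),.03)):
    m=(d<r)&(C[...,2]>zs[0])&(C[...,2]<zs[1]); q=C[m]
    if len(q)>5: print(zs,len(q),cv2.minEnclosingCircle((q[:,:2]*1000).astype(np.float32)),q.mean(0),q.min(0),q.max(0))
a=cv2.imread('pics/w2.png')[140:340,190:450]
cv2.imwrite('pics/w2c.png',cv2.resize(a,None,fx=3,fy=3,interpolation=cv2.INTER_CUBIC))
```

```text
[0.6102619  0.02746609 0.12227206] [-3.14012612e+00 -2.39692909e-03  1.57579715e+00]
(0.05, 0.056) 2123 ((612.4051513671875, 24.672374725341797), 31.285751342773438) [0.61209766 0.04080024 0.05226609] [0.58149418 0.0111964  0.05000023] [0.64268273 0.05572573 0.05597332]
(0.008, 0.013) 6831 ((612.2597045898438, 24.479644775390625), 66.3944320678711) [0.61377195 0.04522    0.01039921] [ 0.5496072  -0.00743815  0.00802324] [0.67480002 0.0870057  0.01299999]
(0.035, 0.05) 2135 ((611.9873046875, 24.493099212646484), 35.74482345581055) [0.61205152 0.04271814 0.04645883] [0.57656452 0.00632913 0.03507074] [0.64726337 0.05993783 0.0499979 ]
(np.float64(0.11427205698270768), np.float64(0.12227205698270768)) 1000 ((611.1278686523438, 36.380252838134766), 11.64585018157959) [0.61151293 0.03875997 0.11989048] [0.60010313 0.02806659 0.11486771] [0.62187492 0.04475319 0.12223233]
```

View pics/w2c.png

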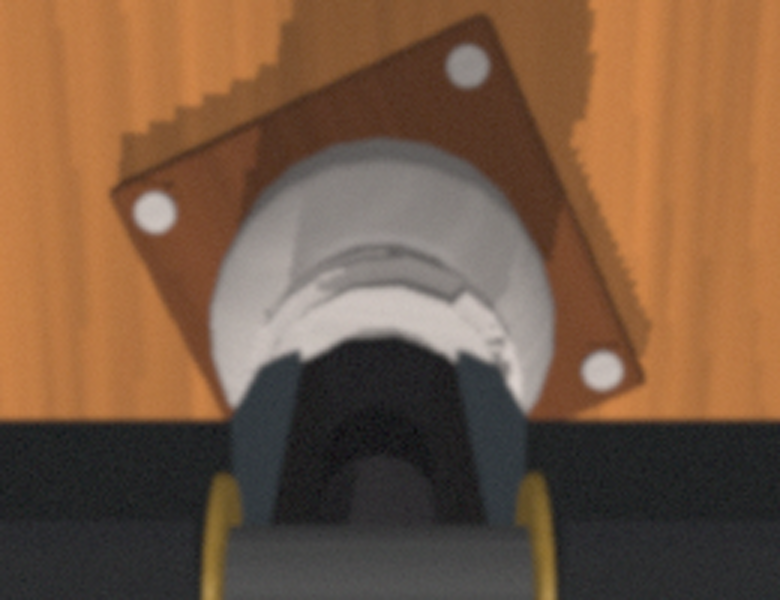

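Wrist view: disk plate's front edge at crop (380,340) lies just in front of the rim; the numbers put the disk within 2-4 mm of the mouth. Correcting, then descending.

Request:
step_arm:
  deltas: [-0.35,0.2,1,0,0,0.3,1,0,0,0.7,0,0,0,1,0,0,0,0,0,0,1,0,0,0,0,0,0,1]

```text
clock: 4.75
tcp_pos: [0.6123, 0.025, 0.1046]
orientation: [-3.14, -0.002, 1.571]
wrist_force: [0.3, -0.1, -0.6]
grip_width: 0.163
```

Request:
step_arm:
  deltas: [-0.08,0,0.7,0,0,0,1,0,0,0,0,0,0,1,0,0,0.2,0,0,0,1,0,0,0.2,0,0,0,1,0,0,0,0,0,0,1]

```text
clock: 5.25
tcp_pos: [0.6122, 0.024, 0.093]
orientation: [-3.14, -0.002, 1.571]
wrist_force: [0.6, 0.1, -0.1]
grip_width: 0.17
```

Request:
step_arm:
  deltas: [0,0,0.15,0,0,0,1,0,0,0,0,0,0,1,0,0,0.1,0,0,0,1,0,0,0,0,0,0,1]

```text
clock: 5.65
tcp_pos: [0.6122, 0.0241, 0.0922]
orientation: [-3.141, -0.002, 1.571]
wrist_force: [-1.7, -0.3, -1.1]
grip_width: 0.171
```

Request:
step_arm:
  deltas: [0,0,0.05,0,0,0,1,0,0,0,0,0,0,2.5,0,0,0,0,0,0,3.5,0,0,0,0,0,0,3.5,0,0,0,0,0,0,3.5,0,0,-4,0,0,0,3.5,0,0,-4,0,0,0,5,0,0,0,0,0,0,9]

```text
clock: 6.45
tcp_pos: [0.6123, 0.0239, 0.1732]
orientation: [-3.14, -0.002, 1.571]
wrist_force: [0.3, 0.1, -1.4]
grip_width: 0.529
```

Run:
```python
from h import *
s=get_state();print(s['clock'],s['tcp_pos'],s['orientation'])
f=grab('wrist','w3');C=cloud(f);g=f['frame'].sum(2)
d=np.hypot(C[...,0]-.6122,C[...,1]-.0239)
for zs,r in(((.107,.113),.02),((.088,.092),.0195)):
    m=(d<r)&(C[...,2]>zs[0])&(C[...,2]<zs[1])&(g<250); q=C[m]
    if len(q)>5: print(zs,len(q),cv2.minEnclosingCircle((q[:,:2]*1000).astype(np.float32)),q.mean(0),q.std(0))
m=(d<.022)&(g<250);print(np.histogram(C[m][:,2],np.arange(.084,.12,.002)))
A=C[(d<.016)&(d>.009)&(C[...,2]<.095)&(C[...,2]>.085)&(g<250)]
print('plane',np.linalg.lstsq(np.c_[A[:,:2]-[.6122,.0239],np.ones(len(A))],A[:,2],rcond=None)[0],len(A))
a=cv2.imread('pics/w3.png')[120:320,190:450]
cv2.imwrite('pics/w3c.png',cv2.resize(a,None,fx=3,fy=3,interpolation=cv2.INTER_CUBIC))
```

```text
6.45 [0.61234697 0.02385087 0.17318226] [-3.14007270e+00 -2.43618159e-03  1.57127395e+00]
(0.107, 0.113) 559 ((613.519287109375, 24.193071365356445), 7.898130893707275) [0.61343713 0.02448489 0.11023172] [0.00389333 0.00399219 0.00081553]
(0.088, 0.092) 1427 ((613.4683837890625, 24.051565170288086), 16.997631072998047) [0.61354097 0.02627988 0.09038234] [0.00949119 0.00918545 0.00064257]
(array([   0,    2,  392, 1035,   27,   14,   17,   21,   23,   18,   19,
         24,  173,  371,    4,    0,    0]), array([0.084, 0.086, 0.088, 0.09 , 0.092, 0.094, 0.096, 0.098, 0.1  ,
       0.102, 0.104, 0.106, 0.108, 0.11 , 0.112, 0.114, 0.116, 0.118]))
plane [-2.08872381e-04  7.49573089e-05  9.04044731e-02] 1085
```

View pics/w3c.png

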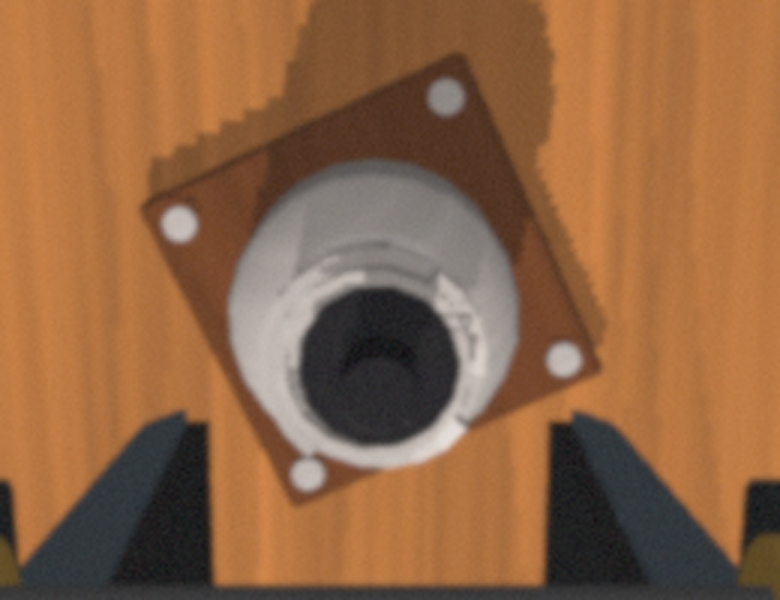

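The disk sits level and centred: plate top at 90.4 mm (expected 90), slope 0. Next is the ring.

Request:
step_arm:
  deltas: [-4,-1.5,0,0,0,0,9,-4,-1.5,0,0,0,0,9,-4,-1.5,0,0,0,0,9,-4,-1.5,0,0,0,0,9,-3,-1,0,0,0,0,9,-1,-0.3,0,0,0,0,9,0,0,0,0,0,0,9,0,0,0,0,0,0,9]

```text
clock: 7.3
tcp_pos: [0.5337, -0.1805, 0.1636]
orientation: [-3.131, -0.006, 1.573]
wrist_force: [0.2, 0.2, -0.2]
grip_width: 0.985
```

Run:
```python
from h import *
s=get_state();print(s['clock'],s['tcp_pos'],s['orientation'],s['q'])
f=grab('wrist','w4');C=cloud(f)
d=np.hypot(C[...,0]-.534,C[...,1]+.184)
m=(d<.036)&(C[...,2]>.018)&(C[...,2]<.026); q=C[m]
print(len(q),cv2.minEnclosingCircle((q[:,:2]*1000).astype(np.float32)),q.mean(0))
M=((C[...,2]>.018)&(C[...,2]<.027)).astype(np.uint8)
n,l,st,ct=cv2.connectedComponentsWithStats(M)
for i in range(1,n):
    if st[i,4]>300:
        q=C[l==i];print(st[i],f['frame'][l==i].mean(0).round(),cv2.minEnclosingCircle((q[:,:2]*1000).astype(np.float32)))
```

```text
7.3 [ 0.53372866 -0.18049033  0.16359633] [-3.13110729 -0.00593832  1.57331333] [-4.32683542e-01  4.68064723e-01  1.55142269e+00  1.06381517e-03
  1.13411696e+00 -4.35687391e-01]
3575 ((534.2547607421875, -186.55604553222656), 29.37643051147461) [ 0.5343201  -0.18579838  0.02234664]
[  88    0   83   38 1343] [201. 191. 186.] ((404.914794921875, -26.689128875732422), 28.32268524169922)
[ 618    0   17  132 1205] [151. 146. 138.] ((748.1912231445312, -68.63310241699219), 43.32269287109375)
[ 126  149   79   77 3908] [211. 110.  11.] ((419.5516357421875, -154.38661193847656), 29.594520568847656)
[ 279  192   76   75 3575] [141. 134. 130.] ((534.2547607421875, -186.55604553222656), 29.37643051147461)
[489 272  32  43 918] [160. 126.  85.] ((685.3414306640625, -237.94871520996094), 19.93329429626465)
[212 278  43  37 984] [ 34.  70. 137.] ((466.95745849609375, -242.3112335205078), 22.397737503051758)
[ 309  355   70   37 1741] [ 23. 124. 116.] ((557.5195922851562, -303.4498291015625), 29.31475257873535)
```

View pics/w4.png

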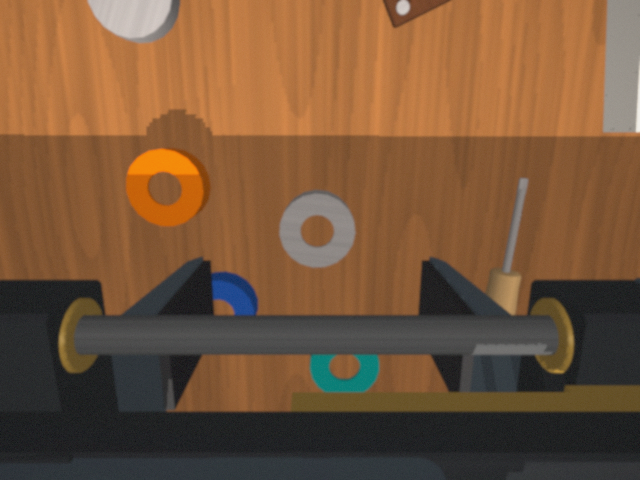

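Wrist view: the grey ring at (317,229) is clear of blue (225,300), turquoise (344,370) and orange (167,187), so I can grasp it along x.

Request:
step_arm:
  deltas: [-0.6,0.1,4,-0.6,-0.3,0,8.4,0,0,4,0,0,0,8.4,0,0,2,0,0,0,8.4,0,0,0,0,0,0,8.4,0,0,0,0,0,0,8.4]

```text
clock: 7.85
tcp_pos: [0.5383, -0.1804, 0.0615]
orientation: [3.138, 0.0, 1.581]
wrist_force: [0.0, -0.3, -0.0]
grip_width: 0.921
```

Request:
step_arm:
  deltas: [-0.6,-0.4,1.5,0.2,0,0.6,8.4,0,0,1.3,0,0,0,8.4,0,0,0,0,0,0,8.4,0,0,0,0,0,0,8.4]

```text
clock: 8.25
tcp_pos: [0.5361, -0.1868, 0.0339]
orientation: [3.138, 0.002, 1.571]
wrist_force: [0.3, 0.5, -0.3]
grip_width: 0.922
```

Request:
step_arm:
  deltas: [0.03,-0.18,1.5,0.2,0,0,8.4,0,0,1,0,0,0,8.4,0,0,0,0,0,0,8.4,0,0,0,0,0,0,8.4]

```text
clock: 8.65
tcp_pos: [0.5345, -0.1868, 0.0073]
orientation: [3.141, 0.002, 1.571]
wrist_force: [-0.4, 0.1, 0.2]
grip_width: 0.918
```

Request:
step_arm:
  deltas: [0,0,0.15,0,0,0,7,0,0,0,0,0,0,5,0,0,0,0,0,0,5,0,0,0,0,0,0,5,0,0,0,0,0,0,5,0,0,0,0,0,0,5]
  force: 30

```text
clock: 9.25
tcp_pos: [0.5349, -0.1869, 0.0064]
orientation: [3.14, 0.003, 1.571]
wrist_force: [0.9, 0.3, -2.3]
grip_width: 0.632
```

Request:
step_arm:
  deltas: [0,0,-3,0,0,0,5,0,0,-5,0,0,0,5,0,0,-5,0,0,0,5,0,0,-3,0,0,0,5,0,0,0,0,0,0,5]

```text
clock: 9.75
tcp_pos: [0.5337, -0.186, 0.1713]
orientation: [-3.14, 0.001, 1.571]
wrist_force: [0.3, -0.1, -1.6]
grip_width: 0.632
```

Request:
step_arm:
  deltas: [4,1.5,0,0,0,0,5,4,1.5,0,0,0,0,5,4,1.5,0,0,0,0,5,4,1.5,0,0,0,0,5,3,1,0,0,0,0,5,1.2,0.4,0,0,0,0,5,0,0,0,0,0,0,5,0,0,0,0,0,0,5]

```text
clock: 10.55
tcp_pos: [0.6079, 0.022, 0.1648]
orientation: [-3.135, 0.002, 1.568]
wrist_force: [-0.6, -1.0, -1.5]
grip_width: 0.633
```

Request:
step_arm:
  deltas: [0.18,0.43,1,-0.3,0,0,5,0,0,1.5,0,0,0,5,0,0,1.5,0,0,0,5,0,0,0,0,0,0,5,0,0,0,0,0,0,5]

```text
clock: 11.05
tcp_pos: [0.6114, 0.0184, 0.121]
orientation: [-3.14, 0.003, 1.562]
wrist_force: [-0.7, -0.1, -1.3]
grip_width: 0.631
```

Request:
step_arm:
  deltas: [0.55,0.08,0,0,0,-0.5,5,0,0,0,0,0,0,5,0,0,0,0,0,0,5]

```text
clock: 11.35
tcp_pos: [0.6129, 0.0234, 0.1222]
orientation: [3.142, 0.003, 1.57]
wrist_force: [-0.8, 0.2, -1.8]
grip_width: 0.631
```

```bash
cat > m.py <<'E'
from h import *
import sys
s=get_state();t=s['tcp_pos'];print(t,s['orientation'])
f=grab('wrist',sys.argv[1]);C=cloud(f)
d=np.hypot(C[...,0]-.6122,C[...,1]-.0239);zt=t[2]-.0064+.022
A=C[...,1]
for nm,m in (('ringtop',(d<.034)&(abs(C[...,2]-zt)<.004)),('plinth',(d<.08)&(abs(C[...,2]-.0105)<.0025)),('body',(d<.04)&(C[...,2]>.035)&(C[...,2]<.05)),('knob',(d<.012)&(abs(C[...,2]-.110)<.003))):
    q=C[m]
    if len(q)>5: print(nm,len(q),cv2.minEnclosingCircle((q[:,:2]*1000).astype(np.float32)),q.mean(0),q.min(0)[:2],q.max(0)[:2])
E
python3 m.py w5
python3 - <<'E'
import cv2
a=cv2.imread('pics/w5.png')[120:360,170:470]
cv2.imwrite('pics/w5c.png',cv2.resize(a,None,fx=2.5,fy=2.5,interpolation=cv2.INTER_CUBIC))
E
```

```text
[0.61293065 0.02343314 0.12219924] [3.14153419e+00 2.73027121e-03 1.57046942e+00]
ringtop 8865 ((612.301513671875, 26.44340705871582), 32.952606201171875) [0.61400391 0.0322662  0.13833442] [ 0.58196021 -0.00562845] [0.64351442 0.05326391]
plinth 6666 ((611.9627685546875, 25.199771881103516), 66.08783721923828) [0.61194553 0.04633791 0.0103995 ] [ 0.54949165 -0.03738649] [0.67442463 0.08683317]
body 1925 ((612.097412109375, 24.96394920349121), 35.545562744140625) [0.61159582 0.04588513 0.04642309] [0.57661257 0.0160195 ] [0.64735674 0.05994249]
knob 490 ((613.5679931640625, 22.872655868530273), 7.5153584480285645) [0.61365253 0.02165074 0.11039378] [0.60606669 0.0164543 ] [0.62103897 0.02633756]
```

View pics/w5c.png

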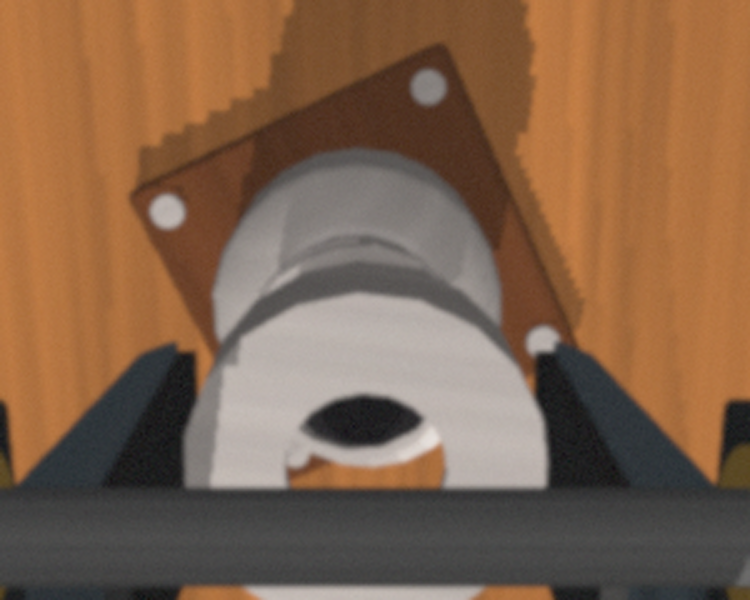

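Crop: ring level above the pot, knob visible through the hole at (360,420). Numerically the ring is about 0.5 mm off the pot axis in y and 0.7 mm in x. Correcting and descending gently.

Request:
step_arm:
  deltas: [0.02,-0.07,1,0,0.15,0,5,0,0,0.8,0,0,0,5,0,0,0,0,0,0,5,0,0,0,0,0,0,5]

```text
clock: 11.8
tcp_pos: [0.6122, 0.0237, 0.1028]
orientation: [3.141, -0.0, 1.571]
wrist_force: [-0.3, -0.2, -1.2]
grip_width: 0.631
```

Request:
step_arm:
  deltas: [0,0,0.7,0,0,0,5,0,0,0.3,0,0,0,5,0,0,0,0,0,0,5,0,0,0.2,0,0,0,5,0,0,0,0,0,0,5]

```text
clock: 12.3
tcp_pos: [0.612, 0.0237, 0.0896]
orientation: [-3.142, -0.0, 1.571]
wrist_force: [-0.4, -0.7, -1.9]
grip_width: 0.632
```

Request:
step_arm:
  deltas: [0,0,0.15,0,0,0,5,0,0,0.1,0,0,0,5,0,0,0,0,0,0,5]

```text
clock: 12.6
tcp_pos: [0.612, 0.0237, 0.0871]
orientation: [-3.142, -0.0, 1.571]
wrist_force: [-0.1, -0.3, -0.8]
grip_width: 0.629
```

Request:
step_arm:
  deltas: [0,0,0.1,0,0,0,5,0,0,0.1,0,0,0,5,0,0,0,0,0,0,5]

```text
clock: 12.9
tcp_pos: [0.6119, 0.0237, 0.085]
orientation: [-3.141, -0.0, 1.571]
wrist_force: [-1.0, 0.3, -2.1]
grip_width: 0.63
```

Request:
step_arm:
  deltas: [0,0,0.1,0,0,0,5,0,0,0.1,0,0,0,5,0,0,0,0,0,0,5]

```text
clock: 13.2
tcp_pos: [0.6119, 0.0238, 0.0829]
orientation: [-3.142, -0.0, 1.571]
wrist_force: [-1.4, -1.2, -2.2]
grip_width: 0.632
```

Request:
step_arm:
  deltas: [0,0,0.1,0,0,0,5,0,0,0,0,0,0,5]

```text
clock: 13.4
tcp_pos: [0.6119, 0.0238, 0.0819]
orientation: [3.142, -0.0, 1.571]
wrist_force: [-1.1, -0.4, -1.7]
grip_width: 0.632
```

Request:
step_arm:
  deltas: [0,0,0.1,0,0,0,5,0,0,0,0,0,0,5]

```text
clock: 13.6
tcp_pos: [0.612, 0.0238, 0.0816]
orientation: [3.141, -0.0, 1.571]
wrist_force: [-4.3, 0.2, 2.6]
grip_width: 0.627
```

Request:
step_arm:
  deltas: [0,0,0.02,0,0,4,5,0,0,0.03,0,0,4,5,0,0,0.03,0,0,4,5]

```text
clock: 13.9
tcp_pos: [0.6114, 0.0235, 0.0807]
orientation: [-3.141, 0.001, 1.356]
wrist_force: [-2.3, -0.8, -2.2]
grip_width: 0.634
```

Request:
step_arm:
  deltas: [0,0,0.03,0,0,4,5,0,0,0.03,0,0,4,5,0,0,0.03,0,0,4,5]

```text
clock: 14.2
tcp_pos: [0.6113, 0.0233, 0.0801]
orientation: [-3.142, 0.001, 1.138]
wrist_force: [-4.2, -0.5, 5.5]
grip_width: 0.631
```

Request:
step_arm:
  deltas: [0,0,0,0,0,4,5,0,0,0,0,0,4,5]

```text
clock: 14.4
tcp_pos: [0.6108, 0.0233, 0.0802]
orientation: [-3.141, 0.001, 0.992]
wrist_force: [-1.5, 0.9, -1.5]
grip_width: 0.631
```

```bash
python3 -c "
from bench import *
s=get_state();print(s['tcp_pos'],s['orientation'],s['wrist_force'],s['ft_torque'],s['q'][5])"
```

```text
[0.6108067  0.02328898 0.08016454] [-3.14093434e+00  1.48031891e-03  9.92406120e-01] [-1.52735976  0.88080537 -1.53940122] [0.06844045 0.43723922 0.02732762] 0.5200126516748311
```

Request:
step_arm:
  deltas: [0,0,0.02,0,0,5,5,0,0,0.03,0,0,5,5]

```text
clock: 14.6
tcp_pos: [0.6106, 0.0233, 0.0795]
orientation: [-3.141, 0.002, 0.811]
wrist_force: [-1.0, 0.3, -1.9]
grip_width: 0.634
```

Request:
step_arm:
  deltas: [0,0,0.04,0,0,5,5,0,0,0.04,0,0,5,5]

```text
clock: 14.8
tcp_pos: [0.6104, 0.0235, 0.0785]
orientation: [-3.141, 0.002, 0.629]
wrist_force: [-1.3, 1.4, -2.5]
grip_width: 0.631
```

Request:
step_arm:
  deltas: [0,0,0.04,0,0,5,5,0,0,0.04,0,0,5,5]

```text
clock: 15.0
tcp_pos: [0.6102, 0.0237, 0.0774]
orientation: [-3.141, 0.002, 0.447]
wrist_force: [-1.5, 0.5, -1.4]
grip_width: 0.634
```

```bash
python3 -c "
from bench import *
s=get_state();print(s['tcp_pos'],s['orientation'],s['wrist_force'],s['ft_torque'],s['q'][5])"
```

```text
[0.61018849 0.02367317 0.07739198] [-3.14078660e+00  2.42724168e-03  4.47151839e-01] [-1.52343569  0.51285977 -1.40650667] [0.04985515 0.27923422 0.01156788] 1.0652456058596345
```

Request:
step_arm:
  deltas: [0,0,0.03,0,0,5,5]
  force: 40

```text
clock: 15.1
tcp_pos: [0.6103, 0.0237, 0.0771]
orientation: [-3.141, 0.002, 0.356]
wrist_force: [-2.1, 1.1, 5.3]
grip_width: 0.633
```

```bash
python3 -c "
from bench import *
s=get_state();print(s['tcp_pos'],s['orientation'],s['wrist_force'],s['ft_torque'],s['q'][5])"
```

```text
[0.61034786 0.02373888 0.07712669] [-3.14104806e+00  2.13729273e-03  3.56182635e-01] [-2.11200738  1.10273806  5.2643945 ] [0.23903028 0.3967008  0.01041792] 1.1562050386483393
```

Request:
step_arm:
  deltas: [0,0,0,0,0,4,5,0,0,0,0,0,4,5]

```text
clock: 15.3
tcp_pos: [0.6101, 0.024, 0.0771]
orientation: [-3.141, 0.003, 0.21]
wrist_force: [-3.5, 0.9, 0.3]
grip_width: 0.632
```

```bash
python3 -c "
from bench import *
s=get_state();print(s['tcp_pos'],s['orientation'],s['wrist_force'],s['ft_torque'],s['q'][5])"
```

```text
[0.61005154 0.02401505 0.07710781] [-3.14104327e+00  2.64612687e-03  2.10236172e-01] [-3.52034214  0.8509107   0.32202747] [0.12711298 0.64051621 0.49259868] 1.3023419408445047
```

Request:
step_arm:
  deltas: [0,0,0,0,0,4,5]
  force: 60

```text
clock: 15.4
tcp_pos: [0.6099, 0.0242, 0.0771]
orientation: [-3.141, 0.003, 0.138]
wrist_force: [-2.0, 3.3, 0.6]
grip_width: 0.625
```

```bash
cat > st.py <<'E'
from bench import *
s=get_state();print(s['tcp_pos'],s['orientation'],s['wrist_force'],s['ft_torque'],s['q'][5],s['joint_efforts'][5])
E
python3 st.py
```

```text
[0.60986941 0.02423054 0.07708427] [-3.14113690e+00  3.00829521e-03  1.38232537e-01] [-2.0486558   3.30490142  0.64191227] [0.65138281 0.56597496 1.41227918] 1.3746416604389045 -1.0443346202373505
```

Request:
step_arm:
  deltas: [0,0,0,0,0,4,5]

```text
clock: 15.5
tcp_pos: [0.6095, 0.0245, 0.077]
orientation: [-3.142, 0.004, 0.068]
wrist_force: [7.3, 4.0, 2.6]
grip_width: 0.628
```

```bash
python3 st.py
```

```text
[0.60950802 0.02447719 0.07704753] [-3.14151373  0.00365983  0.06759558] [7.34486756 3.9576814  2.58727374] [ 0.62004355 -1.32678542  2.40609314] 1.4459434426552653 0.4832247644662857
```

Request:
step_arm:
  deltas: [0,0,0,0,0,0,5]

```text
clock: 15.6
tcp_pos: [0.6097, 0.0245, 0.0771]
orientation: [3.141, 0.003, 0.068]
wrist_force: [0.1, -0.2, -0.7]
grip_width: 0.632
```

```bash
python3 st.py
python3 - <<'E'
from h import *
f=grab('wrist','w6')
a=f['frame'][100:340,170:470,::-1]
cv2.imwrite('pics/w6c.png',cv2.resize(a,None,fx=2.5,fy=2.5,interpolation=cv2.INTER_CUBIC))
C=cloud(f);d=np.hypot(C[...,0]-.6117,C[...,1]-.0239);A=C[(d<.026)&(d>.0145)&(abs(C[...,2]-.094)<.005)]
print(len(A),np.linalg.lstsq(np.c_[A[:,:2]-[.6117,.0239],np.ones(len(A))],A[:,2],rcond=None)[0])
E
```

```text
[0.60973664 0.02452549 0.07709602] [3.14119029 0.00319926 0.067645  ] [ 0.08076378 -0.18785534 -0.68008471] [-0.12992671  0.03298671  1.25848597] 1.4465109350772534 3.3329641073942184
5404 [ 0.00086741 -0.00138056  0.09318611]
```

View pics/w6c.png

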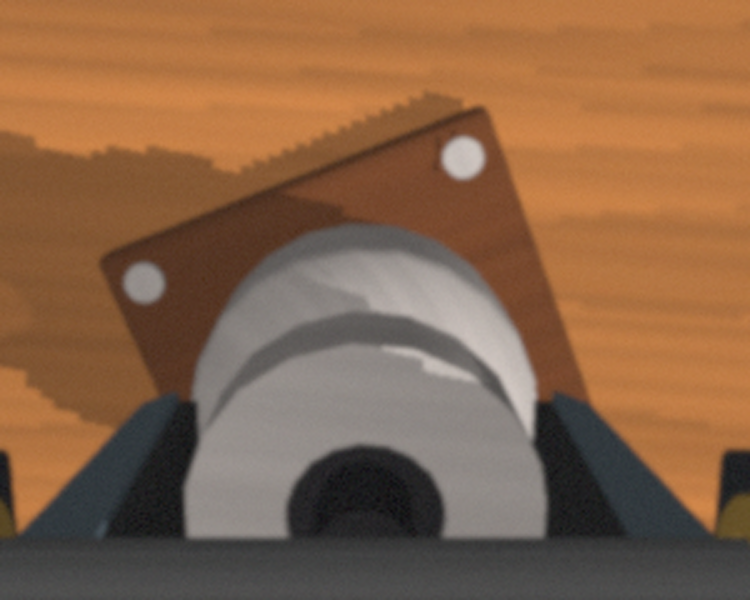

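Crop: ring level on the pot with the knob through the hole at (365,510). Ring top is at 93.2 mm (tight nominal is 93.0) and torque peaked at 2.4 N m. I'll regrasp and twist once more, to confirm it is at the stop and not just slipping in the fingers.

Request:
step_arm:
  deltas: [0,0,0,0,0,0,7,0,0,0,0,0,0,7.5,0,0,0,0,0,0,7.5,0.05,0.1,0,0,0,-7,7.5,0,0,0,0,0,-7,7.5,0,0,0,0,0,-7,7.5,0,0,0,0,0,-7,7.5,0,0,0,0,0,0,7.5]

```text
clock: 16.45
tcp_pos: [0.6117, 0.0229, 0.0776]
orientation: [-3.141, 0.0, 0.579]
wrist_force: [0.6, -0.2, 0.7]
grip_width: 0.822
```

```bash
python3 st.py
python3 - <<'E'
from h import *
f=grab('wrist','w7');C=cloud(f)
d=np.hypot(C[...,0]-.6117,C[...,1]-.0239)
q=C[(d<.033)&(abs(C[...,2]-.093)<.003)];print(len(q),cv2.minEnclosingCircle((q[:,:2]*1000).astype(np.float32)),q.min(0),q.max(0))
A=C[(d<.026)&(d>.0145)&(abs(C[...,2]-.094)<.005)]
print(len(A),np.linalg.lstsq(np.c_[A[:,:2]-[.6117,.0239],np.ones(len(A))],A[:,2],rcond=None)[0])
E
```

```text
[0.61168502 0.02289397 0.07758638] [-3.14107215e+00  3.18801212e-04  5.79338507e-01] [ 0.57605348 -0.17554053  0.74073077] [-0.00317522  0.12307892 -0.05613432] 0.9310665112355986 -3.631560578942299
9153 ((612.4098510742188, 23.675647735595703), 29.713817596435547) [ 0.58272181 -0.00499129  0.09000278] [0.64150243 0.05286577 0.09599888]
5398 [ 0.0010457  -0.00224498  0.09324888]
```

Request:
step_arm:
  deltas: [0,0,0,0,0,0,5,0,0,0,0,0,0,5,0,0,0,0,0,0,5,0,0,0,0,0,0,5,0,0,0,0,0,3,5]
  force: 60

```text
clock: 17.0
tcp_pos: [0.6104, 0.0243, 0.0775]
orientation: [-3.139, 0.001, 0.513]
wrist_force: [-7.5, -2.8, 2.2]
grip_width: 0.626
```

```bash
python3 st.py
```

```text
[0.61044233 0.0243429  0.07750079] [-3.13851393e+00  1.47998476e-03  5.12529343e-01] [-7.4844859  -2.80615439  2.17379904] [-0.62366105  1.33976613  2.4777856 ] 0.9982133428306125 -0.16725802794098854
```

Request:
step_arm:
  deltas: [0,0,0,0,0,3,5,0,0,0,0,0,3,5]

```text
clock: 17.2
tcp_pos: [0.6101, 0.0243, 0.0776]
orientation: [-3.14, 0.003, 0.406]
wrist_force: [7.1, 4.8, 1.5]
grip_width: 0.629
```

```bash
python3 st.py
```

```text
[0.61013193 0.02434062 0.07760309] [-3.13977339e+00  2.81659941e-03  4.05599069e-01] [7.14501163 4.78560817 1.5047519 ] [ 0.93976905 -1.43896969  2.30568265] 1.1068591581742337 0.7239673286676407
```

Torque rises straight to about 2.4 N m and z stays put, so the ring is at its end stop and the fingers are slipping. Releasing and retreating.

Request:
step_arm:
  deltas: [0,0,0,0,0,0,7,0,0,0,0,0,0,8,0,0,0,0,0,0,8,0,0,0,0,0,0,8,0,0,-3,0,0,0,8,0,0,-5,0,0,0,8,0,0,-3,0,0,0,8,0,0,0,0,0,0,8]

```text
clock: 18.0
tcp_pos: [0.61, 0.0239, 0.1902]
orientation: [-3.138, 0.005, 0.405]
wrist_force: [0.5, -0.2, 0.0]
grip_width: 0.88
```

```bash
python3 st.py
python3 - <<'E'
from h import *
f=grab('wrist','w8');C=cloud(f)
d=np.hypot(C[...,0]-.6117,C[...,1]-.0239)
q=C[(d<.033)&(abs(C[...,2]-.093)<.003)];print('ring',len(q),cv2.minEnclosingCircle((q[:,:2]*1000).astype(np.float32)))
q=C[(d<.012)&(abs(C[...,2]-.110)<.003)];print('knob',len(q),cv2.minEnclosingCircle((q[:,:2]*1000).astype(np.float32)),q.mean(0))
A=C[(d<.026)&(d>.0145)&(abs(C[...,2]-.094)<.005)]
print(len(A),np.linalg.lstsq(np.c_[A[:,:2]-[.6117,.0239],np.ones(len(A))],A[:,2],rcond=None)[0])
g=grab('side','side9');cv2.imwrite('pics/side9c.png',g['frame'][:,:,::-1])
E
```

```text
[0.60997116 0.02389191 0.19018436] [-3.13826787  0.00524119  0.40524186] [ 0.48638291 -0.20456446  0.00830662] [-0.00161513  0.0215398  -0.02905924] 1.106342305249466 0.02251177851576358
ring 5122 ((612.3668212890625, 23.61425018310547), 29.39647102355957)
knob 497 ((613.7994384765625, 24.163461685180664), 8.016881942749023) [0.61418354 0.02406792 0.11014412]
3218 [ 0.00228099 -0.00195411  0.09319041]
```

View pics/side9c.png

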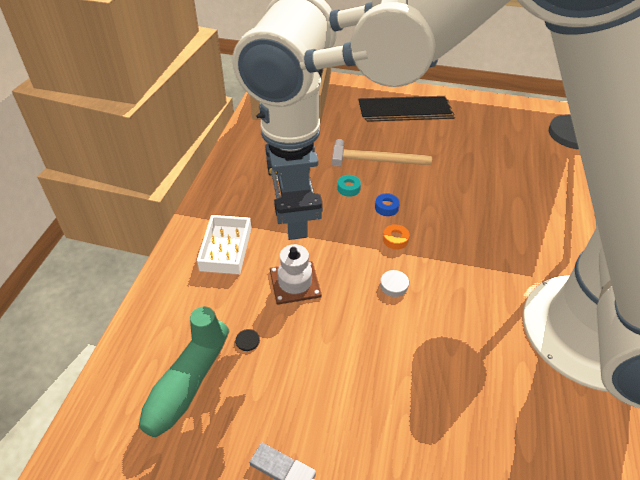

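The side view shows the pot closed at (294,262) with the knob through the ring, and everything visible in this view where it was.

```bash
python3 -c "
from bench import *
print(hand_in())"
```

```text
the job is handed in; nothing more can be done
None
```

The glue pot is closed and the job is handed in, at about 18 s on the robot's clock. I seated the disk flat in the recess and let go of it. Then I put the steel ring over the knob, felt for the thread with light pressure (about 7 N at most on the wrist), and screwed it down clockwise by about 75°.

**Checks that agreed:**
- **Ring:** its top is at 93.2 mm (93.0 mm expected when tight). It is level within about 0.003 rad and centred within about 0.5 mm.
- **Knob:** its top is at 110.1 mm, as expected for a seated disk, and the axis is within 2 mm of the pot's.
- **Tightness:** on a second grasp the torque rose straight to about 2.4 N m with no further drop, so I took the ring to be at its end stop.
- **Other things on the bench:** everything visible in the last side view was where it started. The arm hid the mug and awl there.

**Not certain:** I could not measure the force of the ring on the disk, so the tightness is inferred from torque and height. The wrist camera placed the disk about 1.5 mm from the pot's axis in x, slightly more than the recess allows, so I put that down to calibration error.

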